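Hang a washed plate on the drying rack and lock its peg

TASK

Take the plate hanger out of the wash tank and hang it by the eye in its tab on the free peg of the drying rack, well back behind the peg's hinge, so that it hangs free and upright. Then swing the peg's drop nose right down so that the hanger cannot slip off. The plate is glass: do not drop, lay down or force it, and do not disturb the hanger already drying or the two brown bottles.

Things in the scene. Friction and masses are not known exactly. Their poses are not given: they have to be found in the camera images.
- hanger: Steel plate hanger to be moved, at first in the wash tank; 0.12 kg. Origin = centre of its eye; z up, y along its rail, x square to the plate. Its tab is a sheet 5 mm thick (x), 34 wide (y), 34 high (z -17..+17) with a round eye of 17 mm dia along x. Pinch the tab across its 34 mm width from above. Under it lies a rail 9 (x) x 124 (y) x 8 high (z -25..-17), whose ends rest on the tank's rim.
- hanger_foot (a point): Middle of the hanger's lower edge, 123 mm under the eye. The frame that holds the dark glass plate is 8 mm thick, 78 wide and reaches from the rail down to here; this foot must rise above the tank's 118 mm rim to come out.
- wash_tank: Grey open tank, fixed, outside 75 (x) x 116 (y) x 118 mm high (82 x 123 over the lip), walls 6, origin at the centre of its underside on the table. The hanger's rail lies across its two end walls, along the tank's y.
- rack: Drying rack, fixed: grey drip tray foot 115 x 255 x 16 mm high, two 13 mm posts at y +-112, up to 206 mm high, and a cross rail 30 high at 180 mm height. Two locking pegs point out of it to its -x (towards the robot), at y +70 (free) and y -70 (carries the hanger that is already drying). Origin at its underside; y to the left.
- peg (a point): Hinge point of the free peg, on its axis, 180 mm over the table; x points along the peg into the rack, y left, z up. The fixed peg, 8 mm dia, runs from here 20 mm in +x to the face of a round boss (24 dia) on the cross rail, whose own face is at x +26 (z -15..+15). In front of the hinge (-x) the drop nose continues the peg for 34 mm.
- drop_nose (a joint): Angle of the free peg's drop nose, a bar 7.6 mm dia reaching 34 mm from the hinge: 0 = in line with the peg (points to -x of peg), 1.57 = hanging straight down (locked). It swings down in the peg's own vertical plane and is stiff enough to stay where it is left; about 2 N at its end moves it.
- nose_tip (a point): The free end of the drop nose.
- drying_hanger: An equal hanger, already drying on the other peg; origin = centre of its eye. Leave it alone.
- fixer_bottle: Bystander: brown glass bottle, 62 mm dia x 115 mm, left of the tank; origin at its underside's centre.
- wetting_bottle: Bystander: smaller brown glass bottle, 43 mm dia x 82 mm, left of the tank; origin at its underside's centre.

How it is judged:
On the way:
1. the hanger hangs by its eye on the free peg, let go, while the drop nose is still up (x of hanger in the frame of peg between -0.034 and 0.021 m and y of hanger in the frame of peg between -0.009 and 0.009 m and z of hanger in the frame of peg between -0.013 and 0.002 m and value of joint drop_nose below 0.6 rad and contact force between the fingers and hanger below 0.1 N), for 0.1 s.
At the end, for the whole second after the job is handed in: The hanger hangs at rest with the peg through its eye, between the boss and the lowered nose (eye's centre 4 to 21 mm behind the hinge, within 9 mm sideways and 13 mm below the peg's axis), upright within 0.25 rad and square to the peg within 0.5 rad; the nose is down by more than 1.2 rad (x of hanger in the frame of peg between 0.004 and 0.021 m and y of hanger in the frame of peg between -0.009 and 0.009 m and z of hanger in the frame of peg between -0.013 and 0.002 m and value of joint drop_nose above 1.2 rad and angle between hanger's own z axis and vertical below 0.25 rad and angle between the x axis of hanger and the x axis of peg, either way round below 0.5 rad and linear speed of hanger below 0.03 m/s); the robot touches nothing.
It fails at once if the hanger is dropped or laid over (tilts by more than 0.8 rad) (angle between hanger's own z axis and vertical above 0.8 rad).
It fails at once if the hanger is forced against the rack or the tank with more than 45 N (contact force between hanger and rack above 45 N or contact force between hanger and wash_tank above 45 N).
It fails at once if the hanger already drying is shifted by more than 20 mm (distance of drying_hanger from where it was at the start of the episode above 0.02 m).
It fails at once if one of the two brown bottles is shifted by more than 30 mm (distance of any of fixer_bottle, wetting_bottle from where it was at the start of the episode above 0.03 m).
It also fails if it takes over 51 s, if anything falls off the work surface, if the arm or the gripper's body presses on something with over 40 N, if the wrist force passes 120 N, or if a joint passes its speed limit or range.

ROBOT

A 6-joint arm with a two-finger parallel gripper is mounted at the origin on the work surface; the furniture and walls round the work are solid. World frame = base frame: x ahead of the robot, y to its left, z up, the work surface at z = 0. Lengths are in m, angles in rad, forces in N, time in s.
With the tool pointing down it reaches from about 0.35 to 0.775 m from the base axis. Payload 5.5 kg.
Tool frame: the origin (TCP) lies between the finger pads; the fingertips stand 19 mm ahead of it and the grasp point (between the pads) is the TCP; z points along the fingers, y is the line along which they close (so a half turn about z gives the same grasp; the last joint's range is limited). The gripper opens to 85 mm and grips with 20 to 120 N. Pads are 22 mm wide; open, the fingers measure 114 mm over their backs; the gripper's body (76 mm by 85 mm) begins 54 mm behind the grasp point. The pads swing forward as they close: fully open they stand 13 mm farther back than shut.
Start: joints at [0.989, 0.313, 0.046, 1.304, 0, 1.431], TCP at [0.246, 0.52, 0.25] pointing down, gripper open.
Joint ranges: [-2.76, 2.76], [-0.86, 1.69], [-1.03, 1.26], [-2.2, 2.34], [-1.47, 1.5], [-3.14, 3.14]. Speed limits (rad/s): [2.57, 2.57, 3.14, 3.14, 3.14, 3.14].

INTERFACE

Orientations are given as a unit quaternion [w, x, y, z].
In Python, from workcell import env gives the robot as it stands.
- The arm moves only by the shell command python3 -m pendant 'ROWS' [FORCE]. ROWS is JSON, a list of rows, each an object with "travel": the shift along the tool's x, y, z scaled (see below), a list of three; "rot": the turn, a rotation vector about the tool's x, y, z scaled (see below), a list of three; "fingers": the opening, from -1 (shut) to 1 (fully open). In form: [{"travel": [dx, dy, dz], "rot": [wx, wy, wz], "fingers": fingers}, ...]. A call has 1 to 10 rows; each row is the pose to reach, as a shift and turn from the pose commanded when the call began, along the tool's axes at that moment; what a row does not reach only later rows make up. The controller multiplies each number of a shift by 0.12 m and each number of a turn by 60 degrees. A row lasts 1/10 s, in which the tool goes at most 50 mm and 8.59 degrees, less where a joint would pass 70% of its speed; a pose out of reach is approached as far as the arm can. A call with a number of a shift or a turn outside -1 to 1 is refused whole. A call with a gripper value outside its range is refused whole. The fingers move at their own pace and stop on an object; FORCE is the grip in N (left out, the last holds). Time passes only in rows, so rows that repeat a pose let the fingers close. It gives the time, the measured TCP pose, the force, the opening and the grip force at its end, in the units of the state.
- env.get_state(): the state, without advancing time (a new reading comes with each control period).
- env.read_camera(name): name is "side" or "top"; returns (picture, depth): 384x512x3 uint8, blue, green, red; 384x512 float32, m along the optical axis (not along the pixel's ray), 0 where there is no reading.
- env.camera_model(name): a dict with "fovy" (degrees; the focal length in pixels is half the picture's height over the tangent of half this angle, whatever the lens; pixels are square), "cx", "cy" (the principal point, pixels), "rvec" (rotation vector, rad) and "tvec" (3), from world to camera coordinates, as OpenCV has them. Camera axes: x right, y down, z forward; pixel columns grow to the right and rows downward; lengths in m; the calibration is good to about 2 mm. A picture is of the moment at which its call begins. camera_model takes no time and is no camera call.
- env.hand_in(): hands the job in; it is judged then, once.
Trained networks look in the newest picture that a camera, given by its name, has taken for a name from the list of things; names that differ only in an ending like _2 or _b are one class to them, and where a whole thing is asked for, a point or a joint stands for the part that bears it (a point fixed in the world has none). Each returns a list of dicts, best first, with "conf" (0 to 1); they miss things now and then, are a little off and sometimes report something else, mostly with a low value. They report only what shows in the picture. A call takes as long as a camera call.
- env.outline_of(camera, target): "mask" (384x512 bool, what is visible of it) and "xy" ([column, row] in pixels, amid what is visible of it).
The state is a dict: "clock": time; "joint_pos": joint angles; "qvel": joint speeds; "tau": joint torques, N m; "tcp_pos": TCP position; "orientation": TCP orientation; "wrist_force": force on the tool from outside, world axes, zero at the start; "ft_torque": the same for the moment, N m; "finger_gap": finger opening in m; "grip_force": force on a finger pad.
Only numpy, scipy, OpenCV 4.12 (cv2) and the standard library are available. Lean on these libraries where they do the work, as an engineer would, in place of code of your own. Each camera call takes 0.05 s, during which the arm holds its last target. There are 200 camera calls.

## Working session

There is one attempt and no reset: what is moved stays moved. The work goes in short steps, Python scripts to look and compute and a shell command to move; the robot and the scene stay as the last step left them, time stands still between calls to the robot, and variables do not carry over. Pictures are saved under pics/ and viewed, at most 10 in all, crops included, and the job is handed in when it is done.

```bash
mkdir -p pics; ls; cat > h.py <<'E'
import numpy as np, cv2
from workcell import env
def cam(n):
    m=env.camera_model(n); f=192/np.tan(np.radians(m["fovy"])/2)
    K=np.array([[f,0,m["cx"]],[0,f,m["cy"]],[0,0,1]]); R=cv2.Rodrigues(np.array(m["rvec"],float))[0]
    return K,R,np.array(m["tvec"],float).ravel()
def cloud(n,depth):
    K,R,t=cam(n); v,u=np.mgrid[:depth.shape[0],:depth.shape[1]]
    p=np.stack([(u-K[0,2])/K[0,0]*depth,(v-K[1,2])/K[1,1]*depth,depth],-1)
    w=(p-t)@R; w[depth<=0]=np.nan; return w
def proj(n,P):
    K,R,t=cam(n); c=np.atleast_2d(P)@R.T+t; q=c@K.T; return q[:,:2]/q[:,2:]
E
python3 - <<'E'
from h import *
ims=[]
for n in("side","top"):
    im,d=env.read_camera(n); cv2.imwrite(f"pics/{n}0.png",im); np.save(f"{n}0.npy",d); 
    K,R,t=cam(n); print(n,K[0,0],-R.T@t, R[2], env.camera_model(n))
    w=cloud(n,d)
    for o in("hanger","wash_tank","rack","peg","drop_nose","nose_tip","drying_hanger","fixer_bottle","wetting_bottle"):
        for r in env.outline_of(n,o)[:3]:
            m=r["mask"]; q=w[m]; q=q[~np.isnan(q[:,0])]
            print(o,round(r["conf"],2),np.round(r["xy"]),m.sum(),np.round(np.percentile(q,[5,50,95],axis=0),3).tolist() if len(q) else None)
print(env.get_state())
E
```

```text
pics
side 383.81027064254727 [ 0.22057724 -0.61264647  0.67217572] [ 0.2963559   0.68967345 -0.66069941] {'fovy': 53.15275858299319, 'cx': 257.09716601689433, 'cy': 187.5861246458733, 'rvec': array([ 2.25988417, -0.44075578,  0.22024001]), 'tvec': array([-0.44835782,  0.18100691,  0.80126274])}
hanger 0.47 [243. 142.] 258 [[0.482, 0.082, 0.067], [0.493, 0.144, 0.125], [0.52, 0.194, 0.159]]
wash_tank 0.95 [243. 161.] 1933 [[0.454, 0.08, 0.01], [0.49, 0.089, 0.079], [0.533, 0.197, 0.119]]
wash_tank 0.74 [289. 196.] 85 [[0.475, -0.156, -0.002], [0.492, -0.149, 0.18], [0.592, 0.032, 0.184]]
wash_tank 0.69 [210. 147.] 379 [[0.435, 0.242, 0.008], [0.451, 0.249, 0.049], [0.471, 0.265, 0.082]]
rack 0.9 [302. 278.] 7961 [[0.404, -0.342, 0.002], [0.47, -0.245, 0.005], [0.545, -0.112, 0.195]]
peg 0.64 [297. 282.] 7678 [[0.404, -0.342, 0.003], [0.47, -0.245, 0.005], [0.544, -0.113, 0.195]]
nose_tip 0.6 [290. 199.] 51 [[0.475, -0.154, 0.177], [0.485, -0.15, 0.181], [0.496, -0.145, 0.184]]
fixer_bottle 0.51 [236. 120.] 203 [[0.497, 0.247, 0.086], [0.516, 0.256, 0.104], [0.541, 0.276, 0.116]]
wetti
[... 1209 characters left out ...]
0, 'joint_pos': array([9.89409568e-01, 3.13164420e-01, 4.60947741e-02, 1.30360438e+00,
       2.21410289e-05, 1.43120012e+00]), 'qvel': array([ 6.95588305e-04, -1.08756544e-03,  8.65716285e-04,  8.20824064e-05,
       -7.06762447e-04, -1.94012601e-03]), 'tau': array([-1.72739374e-04, -4.80473435e+01,  2.98819649e+01,  2.62050789e-04,
       -1.72706100e-04, -4.71615579e-06]), 'tcp_pos': array([0.24586671, 0.5198218 , 0.2503413 ]), 'orientation': array([1.12117629e-05, 2.19103232e-01, 9.75701681e-01, 6.11271240e-05]), 'wrist_force': array([-0.00267934, -0.4157767 ,  0.58198422]), 'ft_torque': array([-0.02342932,  0.01354005,  0.04162497]), 'grip_force': 0.0, 'finger_gap': 0.08562339285009402}
```

```bash
python3 - <<'E'
from h import *
s=cv2.imread("pics/side0.png");t=cv2.imread("pics/top0.png")
cv2.imwrite("pics/a.png",np.hstack([cv2.resize(s[80:380,170:400],(400,522)),cv2.resize(t[110:290,130:420],(400,248)).repeat(1,0) if 0 else np.vstack([cv2.resize(t[110:290,130:420],(400,248)),cv2.resize(s[90:220,170:340],(400,274))])]))
C={n:cloud(n,np.load(n+"0.npy")) for n in("side","top")}
def line(q,name):
    c=np.median(q,0); l=cv2.fitLine(q[:,:2].astype(np.float32),cv2.DIST_HUBER,0,.01,.01).ravel()
    e=q[:,:2]@l[:2]; print(name,len(q),"med",np.round(c,4),"min/max z",np.round(q[:,2].min(),4),np.round(q[:,2].max(),4),"dir",np.round(l,4),"ang",np.degrees(np.arctan2(l[1],l[0])).round(1),"mid", np.round(l[2:]+l[:2]*((e.min()+e.max())/2-l[2:]@l[:2]),4),"len",(e.max()-e.min()).round(4))
for n,w in C.items():
    w=w.reshape(-1,3); w=w[~np.isnan(w[:,0])]
    b=lambda x0,x1,y0,y1,z0,z1:w[(w[:,0]>x0)&(w[:,0]<x1)&(w[:,1]>y0)&(w[:,1]<y1)&(w[:,2]>z0)&(w[:,2]<z1)]
    print(n)
    line(b(.44,.55,.05,.23,.14,.2),"tab"); line(b(.44,.55,.05,.23,.155,.2),"tabtop")
    line(b(.47,.52,.05,.23,.12,.135),"rail"); 
    line(b(.5,.62,-.4,-.05,.19,.2),"railtop"); line(b(.44,.508,-.2,-.1,.17,.19),"peg")
    line(b(.4,.508,-.4,-.22,.17,.21),"dry tab")
    line(b(.4,.6,-.4,-.05,.198,.22),"posts")
E
```

```text
side
tab 42 med [0.4929 0.1354 0.1577] min/max z 0.1414 0.1612 dir [0.1319 0.9913 0.4928 0.1393] ang 82.4 mid [0.4931 0.1416] len 0.0379
tabtop 24 med [0.4934 0.1395 0.1596] min/max z 0.1556 0.1612 dir [0.1489 0.9889 0.4947 0.1456] ang 81.4 mid [0.494  0.1412] len 0.0374
rail 115 med [0.4909 0.1268 0.126 ] min/max z 0.1202 0.1349 dir [0.1518 0.9884 0.4942 0.1553] ang 81.3 mid [0.492  0.1409] len 0.1248
railtop 425 med [ 0.5221 -0.1929  0.195 ] min/max z 0.19 0.1999 dir [ 0.3282  0.9446  0.5233 -0.1913] ang 70.8 mid [ 0.5227 -0.1931] len 0.1565
peg 93 med [ 0.4925 -0.1517  0.1813] min/max z 0.1756 0.1857 dir [ 0.9269 -0.3752  0.4881 -0.1513] ang -22.0 mid [ 0.4896 -0.1519] len 0.0396
dry tab 1035 med [ 0.4726 -0.2973  0.1932] min/max z 0.1701 0.2079 dir [ 0.3356  0.942   0.4752 -0.3034] ang 70.4 mid [ 0.4826 -0.2824] len 0.1333
posts 153 med [ 0.4724 -0.3338  0.2056] min/max z 0.1987 0.2087 dir [ 0.3585  0.9335  0.4966 -0.264 ] ang 69.0 mid [ 0.5088 -0.2323] len 0.2386
top
tab 40 med [0.4924 0.1421 0.159 ] min/max z 0.1416 0.1642 dir [0.1579 0.9875 0.4927 0.1424] ang 80.9 mid [0.4928 
[... 157 characters left out ...]
l 173 med [0.4911 0.1345 0.1262] min/max z 0.12 0.1346 dir [0.1274 0.9919 0.4917 0.1407] ang 82.7 mid [0.492 0.143] len 0.1253
railtop 357 med [ 0.5235 -0.1864  0.1948] min/max z 0.1901 0.1982 dir [ 0.3209  0.9471  0.5207 -0.1947] ang 71.3 mid [ 0.5224 -0.1898] len 0.1568
peg 59 med [ 0.4893 -0.1493  0.1819] min/max z 0.1781 0.1852 dir [ 0.9297 -0.3682  0.4802 -0.1455] ang -21.6 mid [ 0.4894 -0.1492] len 0.041
dry tab 576 med [ 0.4779 -0.2872  0.1936] min/max z 0.1701 0.2083 dir [ 0.3402  0.9404  0.48   -0.2892] ang 70.1 mid [ 0.483  -0.2812] len 0.1308
posts 99 med [ 0.478  -0.3061  0.2053] min/max z 0.198 0.209 dir [ 0.3597  0.9331  0.5049 -0.2395] ang 68.9 mid [ 0.5082 -0.2308] len 0.2394
```

View pics/a.png

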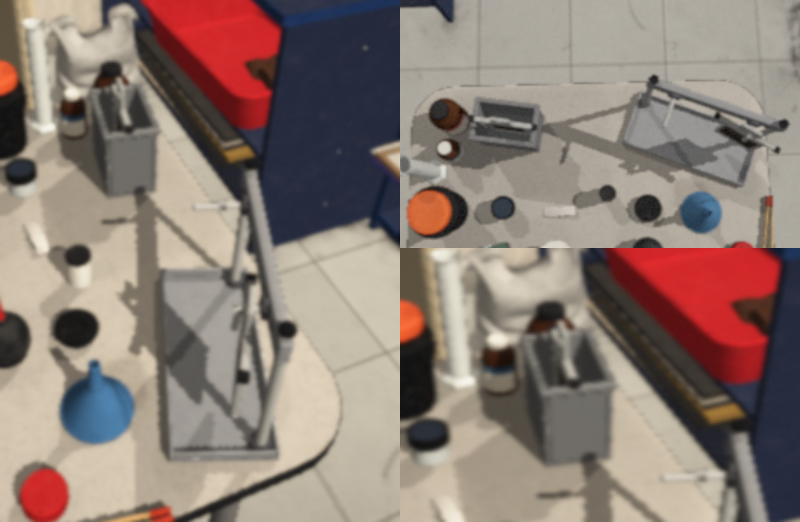

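The picture shows the hanger in the tank (side ~(243,142)), the free peg with its nose straight out (side ~(290,199)), and the drying hanger on the right-hand peg. Next I'll refine the peg axis, hinge and boss.

```bash
cat >> h.py <<'E'
def pts(n,d,x0,x1,y0,y1,z0,z1):
    w=cloud(n,d).reshape(-1,3); w=w[~np.isnan(w[:,0])]
    return w[(w[:,0]>x0)&(w[:,0]<x1)&(w[:,1]>y0)&(w[:,1]<y1)&(w[:,2]>z0)&(w[:,2]<z1)]
def to(p,yaw_deg,s=None):
    """travel/rot units to bring TCP to p, tool down, tool y at yaw (mod 180)"""
    from scipy.spatial.transform import Rotation as Ro
    s=s or env.get_state(); q=s["orientation"]; R=Ro.from_quat([q[1],q[2],q[3],q[0]])
    best=None
    for a in(yaw_deg,yaw_deg+180):
        y=np.array([np.cos(np.radians(a)),np.sin(np.radians(a)),0]); z=np.array([0,0,-1.]); T=Ro.from_matrix(np.c_[np.cross(y,z),y,z])
        rv=(R.inv()*T).as_rotvec()
        if best is None or np.linalg.norm(rv)<np.linalg.norm(best): best=rv
    tr=R.inv().apply(np.array(p)-s["tcp_pos"])
    print("tcp",s["tcp_pos"].round(4),"travel",(tr/.12).round(3),"rot",(np.degrees(best)/60).round(3),"tooly",np.degrees(np.arctan2(*R.as_matrix()[1::-1,1])).round(2))
E
python3 - <<'E'
from h import *
for n in("side","top"):
    d=np.load(n+"0.npy"); a=np.radians(-21); print(n)
    for nm,b in(("tray",(.3,.62,-.42,-.05,.010,.02)),):
        q=pts(n,d,*b)[:,:2].astype(np.float32); print(nm,cv2.minAreaRect(q))
    p=pts(n,d,.4,.6,-.42,-.05,.200,.215)
    for c in(p[p[:,1]>-.2],p[p[:,1]<-.25]): print("post",len(c),np.median(c,0).round(4),((c.min(0)+c.max(0))/2).round(4))
    # front face of cross rail between pegs
    p=pts(n,d,.45,.56,-.26,-.1,.168,.192)
    ex=np.array([np.cos(a),np.sin(a)]); ey=np.array([-ex[1],ex[0]])
    o=np.array([.489,-.1505]); l=np.c_[(p[:,:2]-o)@ex,(p[:,:2]-o)@ey,p[:,2]]
    for lo in np.arange(-.03,.05,.005):
        m=(abs(l[:,1])<.016)&(l[:,0]>lo)&(l[:,0]<lo+.005); g=l[m]
        if len(g): print(round(lo,3),len(g),"y",g[:,1].min().round(4),g[:,1].max().round(4),"zmax",g[:,2].max().round(4),"xmin",g[:,0].min().round(4))
    m=(l[:,1]<-.03)&(l[:,1]>-.1); print("railface x pct",np.percentile(l[m,0],[2,10,30,50]).round(4))
E
```

```text
side
tray ((0.40057671070098877, -0.2273019403219223), (0.32414260506629944, 0.24656809866428375), 69.98987579345703)
post 50 [ 0.5484 -0.1294  0.2057] [ 0.5492 -0.128   0.2049]
post 98 [ 0.4686 -0.3378  0.2058] [ 0.4692 -0.3369  0.2041]
-0.02 7 y -0.0018 0.0034 zmax 0.1809 xmin -0.0188
-0.015 10 y -0.0024 0.0034 zmax 0.182 xmin -0.0148
-0.01 12 y -0.0022 0.0026 zmax 0.1844 xmin -0.0097
-0.005 11 y -0.0026 0.0026 zmax 0.1843 xmin -0.004
0.0 9 y -0.0033 0.004 zmax 0.1835 xmin 0.0002
0.005 14 y -0.0033 0.0055 zmax 0.1847 xmin 0.0057
0.01 15 y -0.0039 0.0065 zmax 0.185 xmin 0.0109
0.015 13 y -0.003 0.0052 zmax 0.1857 xmin 0.0151
0.02 12 y -0.0022 0.0021 zmax 0.1856 xmin 0.0204
0.025 10 y -0.0033 0.0022 zmax 0.1851 xmin 0.0261
0.03 26 y -0.0096 0.0087 zmax 0.1917 xmin 0.03
0.035 24 y -0.0114 0.0051 zmax 0.1919 xmin 0.035
0.04 15 y -0.015 0.0134 zmax 0.1913 xmin 0.0402
railface x pct [0.0399 0.0401 0.0403 0.0404]
top
tray ((0.4346489906311035, -0.22488652169704437), (0.2933611273765564, 0.26523372530937195), 89.10115051269531)
post 41 [ 0.5488 -0.1262  0.2054] [ 0.5494 -0.1261  0.2047]
post 47 [ 0.4674 -0.3354  0.2055] [ 0.4686 -0.3359  0.2052]
-0.025 1 y 0.0016 0.0016 zmax 0.1826 xmin -0.0206
-0.02 8 y -0.0023 0.005 zmax 0.1813 xmin -0.0192
-0.015 7 y -0.0015 0.0044 zmax 0.1843 xmin -0.014
-0.01 7 y -0.0021 0.0052 zmax 0.184 xmin -0.0089
-0.005 6 y -0.0021 0.0046 zmax 0.1845 xmin -0.0048
0.0 8 y -0.0012 0.0047 zmax 0.1844 xmin 0.0
0.005 6 y -0.0021 0.004 zmax 0.1845 xmin 0.0066
0.01 9 y -0.0024 0.0054 zmax 0.185 xmin 0.0104
0.015 7 y -0.0009 0.0049 zmax 0.185 xmin 0.0154
0.02 6 y -0.0015 0.0044 zmax 0.1861 xmin 0.0204
0.025 8 y -0.0025 0.005 zmax 0.1855 xmin 0.0252
0.03 23 y -0.0096 0.0125 zmax 0.1913 xmin 0.0306
0.035 27 y -0.0159 0.0159 zmax 0.192 xmin 0.0352
0.04 3 y -0.0072 0.0149 zmax 0.1901 xmin 0.04
0.045 1 y -0.011 -0.011 zmax 0.1916 xmin 0.0477
railface x pct [0.0387 0.039  0.0394 0.0396]
```

```bash
python3 - <<'E'
from h import *
for n in("side","top"):
    p=pts(n,np.load(n+"0.npy"),.2,.65,.2,.6,.12,.6); 
    if len(p): print(n,len(p),p.min(0),p.max(0)); print(p[::max(1,len(p)//12)].round(2).tolist())
to([.493,.142,.25],82)
E
```

```text
side 2205 [0.20372894 0.20013688 0.12038124] [0.50615161 0.57967509 0.38761996]
[[0.21, 0.51, 0.38], [0.27, 0.49, 0.37], [0.29, 0.57, 0.33], [0.23, 0.48, 0.34], [0.22, 0.46, 0.34], [0.22, 0.45, 0.32], [0.24, 0.47, 0.3], [0.22, 0.47, 0.27], [0.43, 0.3, 0.18], [0.42, 0.29, 0.13], [0.31, 0.29, 0.14], [0.3, 0.26, 0.14], [0.32, 0.24, 0.12]]
top 1932 [0.2028186  0.200417   0.12000921] [0.50635477 0.56136683 0.3553512 ]
[[0.51, 0.2, 0.13], [0.41, 0.29, 0.17], [0.37, 0.29, 0.14], [0.35, 0.27, 0.14], [0.34, 0.26, 0.14], [0.33, 0.26, 0.14], [0.31, 0.3, 0.14], [0.26, 0.56, 0.25], [0.24, 0.49, 0.33], [0.23, 0.46, 0.3], [0.23, 0.47, 0.34], [0.21, 0.45, 0.3]]
tcp [0.2459 0.5198 0.2503] travel [-3.208e+00 -1.966e+00  3.000e-03] rot [ 0.     0.    -0.289] tooly 64.69
```

```bash
python3 -m pendant '[{"travel":[-0.2,-0.12,-0.05],"rot":[0,0,0],"fingers":1},{"travel":[-0.6,-0.36,-0.08],"rot":[0,0,0],"fingers":1},{"travel":[-1,-0.61,-0.08],"rot":[0,0,0],"fingers":1}]' 40
python3 -m pendant '[{"travel":[-0.4,-0.25,0],"rot":[0,0,0],"fingers":1},{"travel":[-0.8,-0.5,0],"rot":[0,0,0],"fingers":1},{"travel":[-1,-0.61,0],"rot":[0,0,0],"fingers":1}]'
python3 -m pendant '[{"travel":[-0.4,-0.25,0],"rot":[0,0,-0.1],"fingers":1},{"travel":[-0.8,-0.5,0],"rot":[0,0,-0.2],"fingers":1},{"travel":[-1,-0.61,0],"rot":[0,0,-0.289],"fingers":1},{"travel":[-1,-0.61,0],"rot":[0,0,-0.289],"fingers":1}]'
python3 -c "
from h import *
to([.493,.142,.25],82);print(env.get_state()['joint_pos'])"
```

```text
clock: 1.3
tcp_pos: [0.3167, 0.4125, 0.2602]
orientation: [0.0, 0.218, 0.976, 0.0]
wrist_force: [1.6, -0.2, 0.1]
finger_gap: 0.0853
grip_force: 0.0
clock: 1.6
tcp_pos: [0.3942, 0.2934, 0.2601]
orientation: [0.0, 0.219, 0.976, 0.0]
wrist_force: [-0.2, 0.1, 0.1]
finger_gap: 0.0854
grip_force: 0.0
clock: 2.0
tcp_pos: [0.4733, 0.1743, 0.2598]
orientation: [0.001, 0.072, 0.997, -0.0]
wrist_force: [-0.0, 0.3, -0.2]
finger_gap: 0.0854
grip_force: 0.0
tcp [0.4733 0.1743 0.2598] travel [-0.201 -0.243  0.082] rot [-0.001  0.002 -0.004] tooly 81.75
[ 1.94254055e-01  1.72444871e-01 -1.14460426e-01  1.28251080e+00
 -1.15450306e-03  3.38172349e-01]
```

```bash
python3 -m pendant '[{"travel":[-0.2,-0.24,0.1],"rot":[0,0,-0.004],"fingers":1},{"travel":[-0.2,-0.24,0.1],"rot":[0,0,-0.004],"fingers":1},{"travel":[-0.2,-0.24,0.4],"rot":[0,0,-0.004],"fingers":0.5},{"travel":[-0.2,-0.24,0.7],"rot":[0,0,-0.004],"fingers":0.5},{"travel":[-0.2,-0.24,0.9],"rot":[0,0,-0.004],"fingers":0.5},{"travel":[-0.2,-0.24,0.9],"rot":[0,0,-0.004],"fingers":0.5},{"travel":[-0.2,-0.24,0.9],"rot":[0,0,-0.004],"fingers":0.5}]' 40
python3 - <<'E'
from h import *
to([.493,.142,.152],82)
ims=[]
for n in("side","top"):
    im,d=env.read_camera(n); u=proj(n,[.493,.142,.15])[0].astype(int); ims.append(cv2.resize(im[u[1]-60:u[1]+60,u[0]-65:u[0]+65],(390,360),interpolation=cv2.INTER_CUBIC))
cv2.imwrite("pics/b.png",np.hstack(ims))
E
```

```text
clock: 2.7
tcp_pos: [0.4899, 0.1469, 0.1523]
orientation: [-0.0, 0.067, 0.998, 0.0]
wrist_force: [0.6, -0.5, -0.4]
finger_gap: 0.0644
grip_force: 0.0
tcp [0.4899 0.1469 0.1523] travel [-0.031 -0.037  0.002] rot [ 0.    -0.001  0.005] tooly 82.3
```

View pics/b.png

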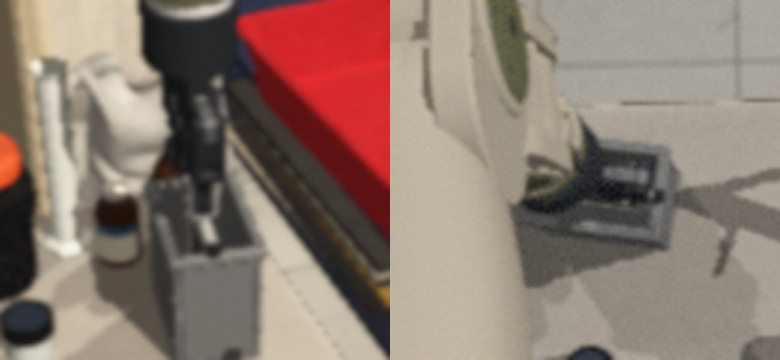

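The fingers straddle the tab correctly (view 1 around (205,200) in the crop). The TCP is about 5 mm short, so I correct that and close.

```bash
python3 -m pendant '[{"travel":[-0.03,-0.037,0],"rot":[0,0,0],"fingers":0.5},{"travel":[-0.03,-0.037,0],"rot":[0,0,0],"fingers":0.3},{"travel":[-0.03,-0.037,0],"rot":[0,0,0],"fingers":0},{"travel":[-0.03,-0.037,0],"rot":[0,0,0],"fingers":-0.4},{"travel":[-0.03,-0.037,0],"rot":[0,0,0],"fingers":-0.4},{"travel":[-0.03,-0.037,0],"rot":[0,0,0],"fingers":-0.4},{"travel":[-0.03,-0.037,0],"rot":[0,0,0],"fingers":-0.4}]' 40
python3 -c "
from h import *
to([.493,.142,.152],82)"
```

```text
clock: 3.5
tcp_pos: [0.4937, 0.1414, 0.1525]
orientation: [0.001, 0.067, 0.998, 0.0]
wrist_force: [0.0, 0.4, 5.2]
finger_gap: 0.033
grip_force: 39.6
tcp [0.4937 0.1414 0.1525] travel [0.007 0.004 0.004] rot [0.    0.001 0.004] tooly 82.27
```

```bash
python3 -m pendant '[{"travel":[0,0,-0.03],"rot":[0,0,0],"fingers":-0.4},{"travel":[0,0,-0.1],"rot":[0,0,0],"fingers":-0.4},{"travel":[0,0,-0.22],"rot":[0,0,0],"fingers":-0.4},{"travel":[0,0,-0.37],"rot":[0,0,0],"fingers":-0.4},{"travel":[0,0,-0.52],"rot":[0,0,0],"fingers":-0.4},{"travel":[0,0,-0.67],"rot":[0,0,0],"fingers":-0.4},{"travel":[0,0,-0.82],"rot":[0,0,0],"fingers":-0.4},{"travel":[0,0,-0.94],"rot":[0,0,0],"fingers":-0.4},{"travel":[0,0,-1],"rot":[0,0,0],"fingers":-0.4},{"travel":[0,0,-1],"rot":[0,0,0],"fingers":-0.4}]' 60
python3 -c "
from h import *
to([.452,-.135,.28],69)"
```

```text
clock: 4.5
tcp_pos: [0.4937, 0.1414, 0.2728]
orientation: [0.001, 0.067, 0.998, 0.0]
wrist_force: [0.2, -0.3, -2.0]
finger_gap: 0.0324
grip_force: 59.6
tcp [0.4937 0.1414 0.2728] travel [ 0.034 -2.329 -0.061] rot [0.001 0.001 0.221] tooly 82.27
```

```bash
python3 -m pendant '[{"travel":[0,-0.05,-0.02],"rot":[0,0,0],"fingers":-0.4},{"travel":[0,-0.15,-0.06],"rot":[0,0,0],"fingers":-0.4},{"travel":[0,-0.3,-0.06],"rot":[0,0,0],"fingers":-0.4},{"travel":[0,-0.47,-0.06],"rot":[0,0,0],"fingers":-0.4},{"travel":[0,-0.64,-0.06],"rot":[0,0,0],"fingers":-0.4},{"travel":[0.01,-0.81,-0.06],"rot":[0,0,0],"fingers":-0.4},{"travel":[0.02,-1,-0.06],"rot":[0,0,0],"fingers":-0.4}]'
python3 -m pendant '[{"travel":[0.01,-0.17,0],"rot":[0,0,0.03],"fingers":-0.4},{"travel":[0.01,-0.34,0],"rot":[0,0,0.06],"fingers":-0.4},{"travel":[0.01,-0.5,0],"rot":[0,0,0.1],"fingers":-0.4},{"travel":[0.01,-0.66,0],"rot":[0,0,0.14],"fingers":-0.4},{"travel":[0.01,-0.8,0],"rot":[0,0,0.18],"fingers":-0.4},{"travel":[0.01,-0.92,0],"rot":[0,0,0.21],"fingers":-0.4},{"travel":[0.01,-1,0],"rot":[0,0,0.221],"fingers":-0.4},{"travel":[0.01,-1,0],"rot":[0,0,0.221],"fingers":-0.4}]'
python3 -c "
from h import *
to([.452,-.135,.28],69)"
```

```text
clock: 5.2
tcp_pos: [0.474, 0.0213, 0.2786]
orientation: [-0.001, 0.068, 0.998, -0.0]
wrist_force: [0.7, -0.1, -1.2]
finger_gap: 0.0322
grip_force: 59.7
clock: 6.0
tcp_pos: [0.4569, -0.0973, 0.2788]
orientation: [-0.0, 0.183, 0.983, -0.0]
wrist_force: [-0.2, 0.3, -1.1]
finger_gap: 0.032
grip_force: 59.7
tcp [ 0.4569 -0.0973  0.2788] travel [-0.075 -0.308 -0.01 ] rot [-0.    -0.001 -0.002] tooly 68.89
```

```bash
python3 -m pendant '[{"travel":[-0.03,-0.1,0],"rot":[0,0,0],"fingers":-0.4},{"travel":[-0.06,-0.22,0],"rot":[0,0,0],"fingers":-0.4},{"travel":[-0.075,-0.308,0],"rot":[0,0,0],"fingers":-0.4},{"travel":[-0.075,-0.308,0.1],"rot":[0,0,0],"fingers":-0.4},{"travel":[-0.075,-0.308,0.25],"rot":[0,0,0],"fingers":-0.4},{"travel":[-0.075,-0.308,0.4],"rot":[0,0,0],"fingers":-0.4},{"travel":[-0.075,-0.308,0.48],"rot":[0,0,0],"fingers":-0.4},{"travel":[-0.075,-0.308,0.5],"rot":[0,0,0],"fingers":-0.4},{"travel":[-0.075,-0.308,0.5],"rot":[0,0,0],"fingers":-0.4}]'
cat > look.py <<'E'
from h import *
import sys
tag=sys.argv[1]; c=[float(v) for v in sys.argv[2].split(",")]
H=np.array([.5024,-.1546]); a=np.radians(-21); ex=np.array([np.cos(a),np.sin(a)]); ey=np.array([-ex[1],ex[0]])
ims=[]
for n in("side","top"):
    im,d=env.read_camera(n); np.save(f"{n}_{tag}.npy",d); cv2.imwrite(f"pics/{n}_{tag}.png",im)
    u=proj(n,c)[0].astype(int); ims.append(cv2.resize(im[u[1]-50:u[1]+50,u[0]-65:u[0]+65],(390,300),interpolation=cv2.INTER_CUBIC))
    p=pts(n,d,.38,.56,-.26,-.05,.06,.26); l=np.c_[(p[:,:2]-H)@ex,(p[:,:2]-H)@ey,p[:,2]]; np.save(f"l_{n}_{tag}.npy",l)
cv2.imwrite(f"pics/v_{tag}.png",np.hstack(ims))
s=env.get_state(); print(s["tcp_pos"],"tcp local",(s["tcp_pos"][:2]-H)@ex,(s["tcp_pos"][:2]-H)@ey,s["wrist_force"].round(1))
E
python3 look.py c .46,-.14,.17
python3 - <<'E'
from h import *
for n in("side","top"):
    l=np.load(f"l_{n}_c.npy"); m=(l[:,0]<-.036); g=l[m]
    for z in np.arange(.10,.21,.006):
        q=g[(g[:,2]>z)&(g[:,2]<z+.006)]
        if len(q): print(n,z.round(3),len(q),"x",np.percentile(q[:,0],[5,50,95]).round(4),"y",q[:,1].min().round(4),q[:,1].max().round(4))
E
```

```text
clock: 6.9
tcp_pos: [0.4525, -0.1334, 0.2187]
orientation: [-0.0, 0.182, 0.983, 0.0]
wrist_force: [0.1, 0.4, -1.5]
finger_gap: 0.0324
grip_force: 59.8
[ 0.45305317 -0.13379964  0.21966162] tcp local -0.05352341642178707 0.0017344891385311437 [-0.3 -0.1 -0.7]
side 0.1 10 x [-0.0583 -0.055  -0.0525] y -0.0391 0.035
side 0.106 12 x [-0.0585 -0.055  -0.0518] y -0.0392 0.0336
side 0.112 11 x [-0.0585 -0.0554 -0.0509] y -0.0396 0.034
side 0.118 13 x [-0.0577 -0.0549 -0.0512] y -0.0398 0.0348
side 0.124 14 x [-0.0572 -0.0552 -0.0516] y -0.0401 0.0348
side 0.13 12 x [-0.0573 -0.0552 -0.0527] y -0.0382 0.0348
side 0.136 12 x [-0.0575 -0.0547 -0.0519] y -0.0394 0.0342
side 0.142 10 x [-0.0578 -0.0559 -0.0522] y -0.0389 0.0335
side 0.148 11 x [-0.0579 -0.0562 -0.0524] y -0.0399 0.0332
side 0.154 8 x [-0.0582 -0.0545 -0.0513] y -0.0389 -0.0361
side 0.178 1 x [-0.0566 -0.0566 -0.0566] y -0.0599 -0.0599
side 0.184 19 x [-0.0603 -0.0553 -0.0498] y -0.0639 -0.0272
side 0.19 110 x [-0.0588 -0.0548 -0.0504] y -0.0626 -0.0124
side 0.196 2 x [-0.0461 -0.0453 -0.0445] y -0.0206 -0.0198
side 0.202 18 x [-0.0647 -0.0609 -0.0443] y -0.0272 0.0195
side 0.208 29 x [-0.064  -0.0542 -0.0438] y -0.0292 -0.02
top 0.184 1 x [-0.058 -0.058 -0.058] y 0.0569 0.0569
top 0.19 11 x [-0.0579 -0.0567 -0.0533] y 0.0474 0.0636
top 0.196 1 x [-0.0565 -0.0565 -0.0565] y 0.0555 0.0555
```

View pics/v_c.png

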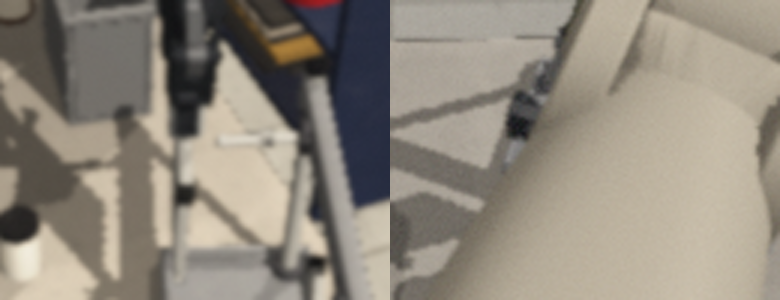

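```bash
python3 -m pendant '[{"travel":[0,0,0.1],"rot":[0,0,0],"fingers":-0.4},{"travel":[0,0,0.2],"rot":[0,0,0],"fingers":-0.4},{"travel":[0,0,0.247],"rot":[0,0,0],"fingers":-0.4},{"travel":[0,0,0.247],"rot":[0,0,0],"fingers":-0.4},{"travel":[0,0,0.247],"rot":[0,0,0],"fingers":-0.4}]'
python3 -m pendant '[{"travel":[-0.04,0,0],"rot":[0,0,0],"fingers":-0.4},{"travel":[-0.08,0,0],"rot":[0,0,0],"fingers":-0.4},{"travel":[-0.12,0,0],"rot":[0,0,0],"fingers":-0.4},{"travel":[-0.16,0,0],"rot":[0,0,0],"fingers":-0.4},{"travel":[-0.2,0,0],"rot":[0,0,0],"fingers":-0.4},{"travel":[-0.24,0,0],"rot":[0,0,0],"fingers":-0.4},{"travel":[-0.24,0,0],"rot":[0,0,0],"fingers":-0.4}]'
python3 look.py d .48,-.14,.17
```

```text
clock: 7.5
tcp_pos: [0.4524, -0.1337, 0.1891]
orientation: [-0.0, 0.182, 0.983, 0.0]
wrist_force: [-0.5, 0.1, -2.2]
finger_gap: 0.0324
grip_force: 59.8
clock: 8.2
tcp_pos: [0.4802, -0.1444, 0.1893]
orientation: [0.0, 0.182, 0.983, -0.0]
wrist_force: [-0.3, 0.1, -0.4]
finger_gap: 0.0323
grip_force: 59.8
[ 0.4794664  -0.14405052  0.18921891] tcp local -0.025190958111729028 0.0016301214523840573 [ 0.6 -0.6 -0.8]
```

View pics/v_d.png

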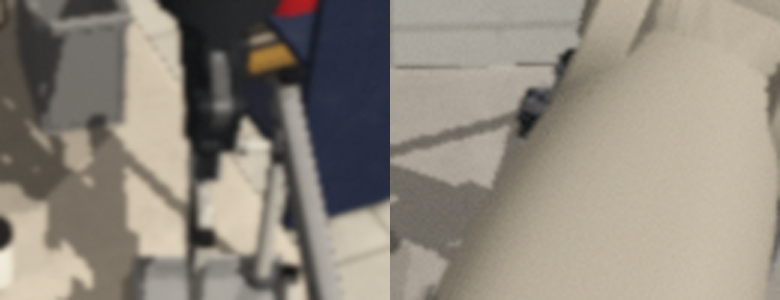

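No contact force, and the peg at (255,145) in the crop is still level and runs behind the fingers, so the eye is threaded. I'll slide it back.

```bash
python3 -m pendant '[{"travel":[-0.04,0,0],"rot":[0,0,0],"fingers":-0.4},{"travel":[-0.08,0,0],"rot":[0,0,0],"fingers":-0.4},{"travel":[-0.12,0,0],"rot":[0,0,0],"fingers":-0.4},{"travel":[-0.16,0,0],"rot":[0,0,0],"fingers":-0.4},{"travel":[-0.2,0,0],"rot":[0,0,0],"fingers":-0.4},{"travel":[-0.24,0,0],"rot":[0,0,0],"fingers":-0.4},{"travel":[-0.28,0,0],"rot":[0,0,0],"fingers":-0.4},{"travel":[-0.3,0,0],"rot":[0,0,0],"fingers":-0.4},{"travel":[-0.31,0,0],"rot":[0,0,0],"fingers":-0.4},{"travel":[-0.31,0,0],"rot":[0,0,0],"fingers":-0.4}]'
python3 look.py e .51,-.15,.17
python3 - <<'E'
from h import *
for n in("side","top"):
    l=np.load(f"l_{n}_e.npy"); g=l[(l[:,0]<.03)&(abs(l[:,1])<.07)]
    for z in(.10,.12,.14,.152,.158,.164,.17,.176,.182):
        q=g[(g[:,2]>z)&(g[:,2]<z+.006)]
        if len(q): print(n,z,len(q),"x",np.percentile(q[:,0],[5,50,95]).round(4),"y",q[:,1].min().round(4),q[:,1].max().round(4))
E
```

```text
clock: 9.3
tcp_pos: [0.5143, -0.1574, 0.1893]
orientation: [-0.0, 0.182, 0.983, 0.0]
wrist_force: [0.6, 0.2, -1.4]
finger_gap: 0.0322
grip_force: 59.8
[ 0.5140795  -0.15732583  0.18933395] tcp local 0.011880604263457151 0.0016407799850189763 [ 0.9 -0.5 -1.3]
side 0.1 25 x [0.0082 0.011  0.0137] y -0.0392 0.0349
side 0.12 19 x [0.0083 0.0112 0.0137] y -0.0389 0.0356
side 0.14 7 x [0.0079 0.009  0.0099] y -0.038 0.0299
side 0.152 11 x [0.006  0.0077 0.0139] y -0.0631 -0.0113
side 0.158 84 x [0.007  0.0106 0.0155] y -0.0655 -0.0115
side 0.164 30 x [0.008  0.0124 0.0265] y -0.0628 -0.0176
side 0.17 36 x [0.0028 0.0257 0.0267] y -0.0684 0.0175
side 0.176 106 x [-0.0302  0.0014  0.0265] y -0.0669 0.0207
side 0.182 90 x [-0.0151  0.0052  0.0265] y -0.0698 0.0228
top 0.164 1 x [0.0132 0.0132 0.0132] y 0.0626 0.0626
```

View pics/v_e.png

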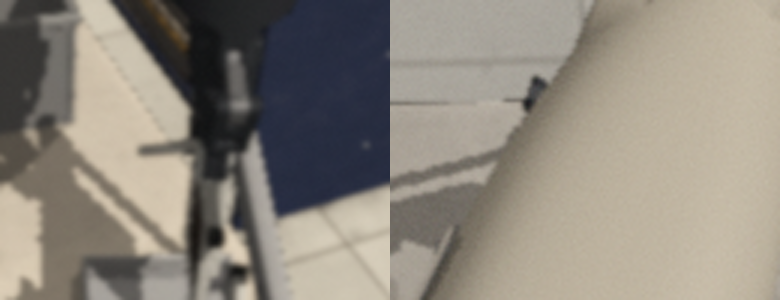

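The nose still points straight out (crop (140–200,150)) and the hanger plane is 11–12 mm behind the hinge, threaded. Now I lower until the peg carries it.

```bash
python3 -m pendant '[{"travel":[0,0,0.01],"rot":[0,0,0],"fingers":-0.4},{"travel":[0,0,0.02],"rot":[0,0,0],"fingers":-0.4},{"travel":[0,0,0.03],"rot":[0,0,0],"fingers":-0.4},{"travel":[0,0,0.03],"rot":[0,0,0],"fingers":-0.4}]'; python3 -m pendant '[{"travel":[0,0,0.005],"rot":[0,0,0],"fingers":-0.4},{"travel":[0,0,0.01],"rot":[0,0,0],"fingers":-0.4},{"travel":[0,0,0.01],"rot":[0,0,0],"fingers":-0.4}]'
```

```text
clock: 9.8
tcp_pos: [0.514, -0.1573, 0.1855]
orientation: [-0.0, 0.182, 0.983, 0.0]
wrist_force: [-0.0, 0.1, -1.7]
finger_gap: 0.0323
grip_force: 59.8
clock: 10.1
tcp_pos: [0.5143, -0.1574, 0.1847]
orientation: [0.0, 0.182, 0.983, 0.0]
wrist_force: [-1.1, -0.4, -0.9]
finger_gap: 0.032
grip_force: 59.8
```

```bash
python3 -m pendant '[{"travel":[0,0,0.005],"rot":[0,0,0],"fingers":-0.4},{"travel":[0,0,0.01],"rot":[0,0,0],"fingers":-0.4},{"travel":[0,0,0.01],"rot":[0,0,0],"fingers":-0.4},{"travel":[0,0,0.01],"rot":[0,0,0],"fingers":-0.4}]' 25; python3 -c "
from h import *
print(env.get_state()['wrist_force'])"
```

```text
clock: 10.5
tcp_pos: [0.5143, -0.1575, 0.1843]
orientation: [0.001, 0.182, 0.983, -0.0]
wrist_force: [-2.0, 0.3, 5.9]
finger_gap: 0.0324
grip_force: 60.5
[-1.99929145  0.27894138  5.85399865]
```

```bash
python3 -m pendant '[{"travel":[0,0,0],"rot":[0,0,0],"fingers":-0.2},{"travel":[0,0,0],"rot":[0,0,0],"fingers":-0.1},{"travel":[0,0,0],"rot":[0,0,0],"fingers":0.05},{"travel":[0,0,0],"rot":[0,0,0],"fingers":0.15},{"travel":[0,0,0],"rot":[0,0,0],"fingers":0.15},{"travel":[0,0,0],"rot":[0,0,0],"fingers":0.15}]' 25
python3 look.py f .51,-.15,.17
```

```text
clock: 11.1
tcp_pos: [0.5142, -0.1574, 0.1833]
orientation: [-0.0, 0.182, 0.983, 0.0]
wrist_force: [-0.2, 0.3, 0.4]
finger_gap: 0.0494
grip_force: 0.0
[ 0.51420443 -0.15738257  0.18330306] tcp local 0.012017567926711312 0.0016325716035198033 [ 0.  -0.7 -0.2]
```

View pics/v_f.png

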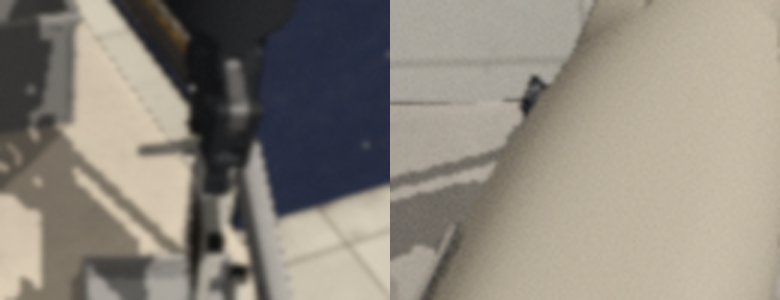

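The hanger stays hanging, nose up. I retreat upward, back out to above the nose and close the fingers.

```bash
python3 -m pendant '[{"travel":[0,0,-0.05],"rot":[0,0,0],"fingers":0.15},{"travel":[0,0,-0.15],"rot":[0,0,0],"fingers":0.15},{"travel":[0,0,-0.3],"rot":[0,0,0],"fingers":0.15},{"travel":[0,0,-0.45],"rot":[0,0,0],"fingers":0.15},{"travel":[0,0,-0.5],"rot":[0,0,0],"fingers":0.15},{"travel":[0.2,0,-0.5],"rot":[0,0,0],"fingers":-0.5},{"travel":[0.35,0,-0.5],"rot":[0,0,0],"fingers":-1},{"travel":[0.35,0,-0.5],"rot":[0,0,0],"fingers":-1},{"travel":[0.35,0,-0.5],"rot":[0,0,0],"fingers":-1},{"travel":[0.35,0,-0.5],"rot":[0,0,0],"fingers":-1}]'
python3 look.py g .50,-.16,.17
python3 - <<'E'
from h import *
for n in("side","top"):
    l=np.load(f"l_{n}_g.npy"); g=l[(l[:,0]<.024)&(abs(l[:,1])<.07)]
    for z in(.10,.12,.14,.152,.158,.164,.17,.176,.182,.188,.2,.21,.22,.23):
        q=g[(g[:,2]>z)&(g[:,2]<z+.006)]
        if len(q): print(n,z,len(q),"x",np.percentile(q[:,0],[5,50,95]).round(4),"y",q[:,1].min().round(4),q[:,1].max().round(4))
E
```

```text
clock: 12.2
tcp_pos: [0.4758, -0.1427, 0.2435]
orientation: [0.0, 0.182, 0.983, -0.0]
wrist_force: [-0.8, -0.4, 0.3]
finger_gap: -0.0001
grip_force: 0.0
[ 0.47565346 -0.14266007  0.24328298] tcp local -0.029248936859247662 0.0015617846823232865 [-0.3 -0.4 -0.1]
side 0.1 20 x [0.0082 0.0113 0.0141] y -0.039 0.0375
side 0.12 26 x [0.0083 0.0113 0.0139] y -0.0384 0.0358
side 0.14 14 x [0.0089 0.0098 0.0103] y -0.0364 0.0312
side 0.152 95 x [0.0075 0.01   0.0163] y -0.0637 0.0624
side 0.158 93 x [0.0082 0.0117 0.0161] y -0.0621 0.0609
side 0.164 15 x [0.0104 0.0107 0.0141] y -0.0165 0.0069
side 0.17 13 x [0.0051 0.0132 0.0224] y -0.0167 -0.0012
side 0.176 80 x [-0.0309 -0.0093  0.0183] y -0.0175 0.0168
side 0.182 69 x [-0.0181  0.0049  0.0224] y -0.0255 0.0163
side 0.188 56 x [0.01   0.0133 0.0225] y -0.0169 0.0181
side 0.22 1 x [-0.0337 -0.0337 -0.0337] y -0.0038 -0.0038
side 0.23 23 x [-0.0396 -0.0314 -0.0184] y -0.0135 -0.0035
top 0.158 1 x [0.0093 0.0093 0.0093] y 0.0633 0.0633
```

View pics/v_g.png

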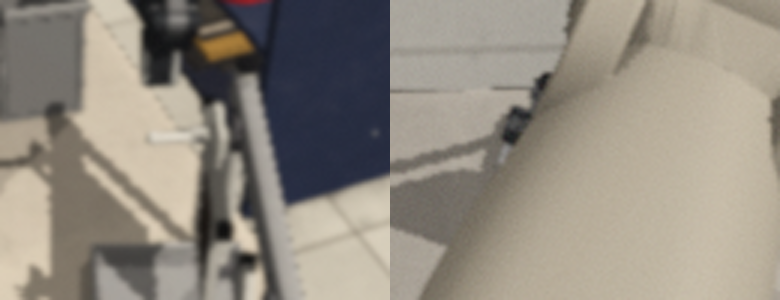

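Hanger measured at 11.5 mm behind the hinge, centred, and upright; the nose is level (crop (150–205,135)) with closed fingertips over it. Now I push it down, then inward.

```bash
python3 -m pendant '[{"travel":[0,0,0.1],"rot":[0,0,0],"fingers":-1},{"travel":[0,0,0.2],"rot":[0,0,0],"fingers":-1},{"travel":[0,0,0.28],"rot":[0,0,0],"fingers":-1},{"travel":[0,0,0.35],"rot":[0,0,0],"fingers":-1},{"travel":[0,0,0.42],"rot":[0,0,0],"fingers":-1},{"travel":[0,0,0.49],"rot":[0,0,0],"fingers":-1},{"travel":[0,0,0.55],"rot":[0,0,0],"fingers":-1},{"travel":[0,0,0.61],"rot":[0,0,0],"fingers":-1},{"travel":[0,0,0.67],"rot":[0,0,0],"fingers":-1},{"travel":[0,0,0.67],"rot":[0,0,0],"fingers":-1}]'
python3 -m pendant '[{"travel":[-0.02,0,0],"rot":[0,0,0],"fingers":-1},{"travel":[-0.04,0,0],"rot":[0,0,0],"fingers":-1},{"travel":[-0.06,0,0],"rot":[0,0,0],"fingers":-1},{"travel":[-0.08,0,0],"rot":[0,0,0],"fingers":-1},{"travel":[-0.1,0,0],"rot":[0,0,0],"fingers":-1},{"travel":[-0.11,0,0],"rot":[0,0,0],"fingers":-1},{"travel":[-0.11,0,0],"rot":[0,0,0],"fingers":-1}]'
python3 look.py i .50,-.16,.17
```

```text
clock: 13.3
tcp_pos: [0.4743, -0.142, 0.1617]
orientation: [-0.001, 0.182, 0.983, 0.0]
wrist_force: [0.2, -0.1, 0.1]
finger_gap: 0.0
grip_force: 0.0
clock: 14.0
tcp_pos: [0.4879, -0.1474, 0.1632]
orientation: [0.001, 0.182, 0.983, -0.0]
wrist_force: [-1.0, -0.2, -0.5]
finger_gap: -0.0002
grip_force: 0.2
[ 0.48789529 -0.14734542  0.16331972] tcp local -0.016141121383573234 0.0015747090619106768 [-0.3 -0.   0.3]
```

View pics/v_i.png

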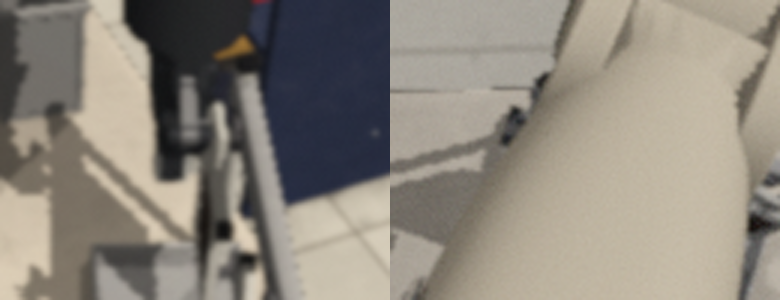

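```bash
python3 -m pendant '[{"travel":[0.1,0,0],"rot":[0,0,0],"fingers":-1},{"travel":[0.25,0,0],"rot":[0,0,0],"fingers":-1},{"travel":[0.4,0,-0.1],"rot":[0,0,0],"fingers":-1},{"travel":[0.4,0,-0.4],"rot":[0,0,0],"fingers":-1},{"travel":[0.4,0.2,-0.7],"rot":[0,0,0],"fingers":-1},{"travel":[0.4,0.5,-0.8],"rot":[0,0,0],"fingers":-1},{"travel":[0.4,0.8,-0.8],"rot":[0,0,0],"fingers":-1},{"travel":[0.4,1,-0.8],"rot":[0,0,0],"fingers":-1},{"travel":[0.4,1,-0.8],"rot":[0,0,0],"fingers":-1}]'
python3 look.py j .50,-.16,.17
python3 - <<'E'
from h import *
for n in("side","top"):
    l=np.load(f"l_{n}_j.npy"); g=l[(l[:,0]<.024)&(abs(l[:,1])<.07)&(l[:,0]>-.045)]
    for z in(.10,.12,.14,.146,.152,.158,.164,.17,.176,.182,.188):
        q=g[(g[:,2]>z)&(g[:,2]<z+.006)]
        if len(q): print(n,z,len(q),"x",np.percentile(q[:,0],[0,5,50,95]).round(4),"y",q[:,1].min().round(4),q[:,1].max().round(4))
E
```

```text
clock: 15.0
tcp_pos: [0.4857, -0.0155, 0.2594]
orientation: [0.001, 0.18, 0.984, 0.0]
wrist_force: [-0.1, -0.3, -0.2]
finger_gap: 0.0
grip_force: 0.0
[ 0.48500114 -0.01750396  0.25909743] tcp local -0.06537406417010858 0.12175498401452055 [ 0.3 -1.3 -0. ]
side 0.1 21 x [0.0079 0.0082 0.0116 0.0123] y -0.0381 0.0378
side 0.12 21 x [0.0083 0.0085 0.0116 0.0141] y -0.0386 0.0346
side 0.14 17 x [0.0081 0.0082 0.0095 0.0104] y -0.0383 0.0322
side 0.146 6 x [-0.004  -0.0036  0.0008  0.0094] y -0.0352 0.0549
side 0.152 102 x [-0.0043 -0.0003  0.0098  0.0165] y -0.064 0.0602
side 0.158 105 x [-0.0046 -0.001   0.0117  0.0159] y -0.0625 0.0608
side 0.164 25 x [-0.0036 -0.0031  0.0103  0.0137] y -0.0174 0.0072
side 0.17 18 x [-0.0037 -0.0036  0.0101  0.0205] y -0.0165 -0.0002
side 0.176 44 x [-0.0047 -0.0046  0.0105  0.0226] y -0.0167 0.0162
side 0.182 51 x [-0.0042 -0.0024  0.0103  0.0214] y -0.0169 0.0167
side 0.188 54 x [0.0099 0.0102 0.0133 0.0224] y -0.0167 0.0182
top 0.1 13 x [0.0071 0.0073 0.0103 0.0111] y -0.0378 0.0374
top 0.12 12 x [0.01   0.0101 0.0105 0.0115] y -0.0313 0.0325
top 0.14 12 x [0.0074 0.0075 0.0089 0.0098] y -0.0339 0.0361
top 0.146 7 x [-0.0056 -0.0019  0.0075  0.0088] y -0.0504 0.0625
top 0.152 88 x [-0.0053  0.0069  0.0097  0.0152] y -0.0617 0.0633
top 0.158 87 x [-0.0054  0.0053  0.0104  0.0159] y -0.0614 0.0627
top 0.164 13 x [-0.0047  0.0033  0.01    0.013 ] y -0.0555 0.0134
top 0.17 8 x [-0.0048 -0.      0.0093  0.0168] y -0.0161 0.0176
top 0.176 17 x [-0.0054 -0.0051  0.009   0.0229] y -0.0145 0.0247
top 0.182 42 x [-0.0044 -0.0035  0.0098  0.0215] y -0.0216 0.0175
top 0.188 45 x [0.009  0.0093 0.013  0.0231] y -0.0149 0.0171
```

View pics/v_j.png

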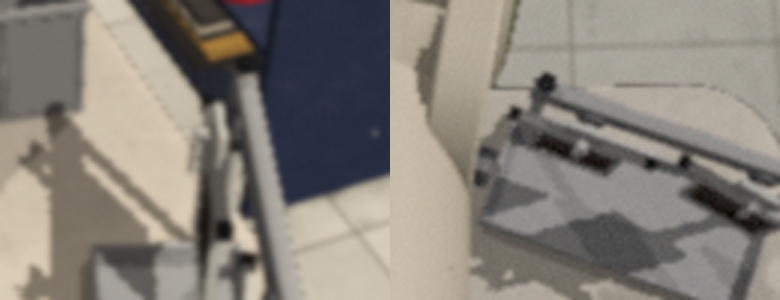

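The nose hangs vertically: its front face is at x −4 mm from z 0.146 to 0.182 (crop (195,150)). The hanger is upright, 11 mm behind the hinge, and the robot is clear.

```bash
python3 -c "
from workcell import env
print(env.get_state()['clock'],env.hand_in())"
```

```text
the job is handed in; nothing more can be done
15.1 None
```

The hanger hangs upright on the free peg, about 11 mm behind the hinge, with the drop nose vertical. I handed the job in at 15.1 s with the robot clear; no verdict came back.

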